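# Slide one blister card off the stack into the checker

## Task

Run the next blister card through the bench checker: with firm but careful fingertip pressure on its foil, slide the top card of the stack flat along the run-out deck, past the sprung shoe, until it is fully home against the end stop, then press the green check key right down and let it go. Do not crush the capsules or lift the card, leave the other cards lying in the magazine, and leave everything else on the table where it is.

Things in the scene. Friction and masses are not known exactly. Their poses are not given: they have to be found in the camera images.
- top_card_mid (a point): Centre, half-way up, of the stack's top blister card: rigid, 96 mm long (its x, the way it runs), 62 wide (y), 7 thick, about 16 g, white foil face up with 10 grey pocket outlines, red/black capsules beneath. Foil on foil or deck is slippery (friction about 0.25), a fingertip holds better (about 0.6). More than 25 N from the fingers, even for a moment, crushes the capsules.
- stack_front (a point): Middle of the stack's front edge at the height of the top card's underside, 34 mm over the table. Five cards lie in a clear magazine whose back and side walls stand 1.5 mm clear of them and 10 mm above the top foil, so the edges are out of reach; only shut fingertips pressed on the foil can drag the card. The front is open above the deck's lip, 1 mm under the top card, which holds back the lower cards.
- nest (a point): On the deck's top face (31 mm over the table), under the centre of a card that is fully home. x axis: the way the cards run, magazine to end stop; y left; z up. The top card starts at about x = -109.5 mm, z = 6.5 (its centre) and sinks 3 mm as it leaves the stack over lip and ramp (x -60 to -37); home is x = 0, z = 3.5. Rails 65 mm apart, 10 mm high guide it; the stop's face is at x = 48.
- shoe (a point): Orange sprung shoe in the left rail of the deck, nest x = -14 to 26 mm, with a slanted lead-in; it presses a passing card against the right rail with about 3 N. The point is on its face. A card under a finger that presses less than about 7 N sticks at the lead-in and the finger slips over the foil; a steady 9 to 12 N takes it through to the stop. It then holds the card where it is left.
- checker: The bench card checker, fixed, deck and stack hard: clear magazine, aluminium run-out deck with a blue-grey reading window, white control box (50 mm high) whose face is the end stop; 293 mm long, 100 wide. Origin on the table under the deck's near edge; x axis the way the cards run: magazine x -103 to 0, deck 0 to 108 (nest at 60), control box 108 to 190 mm.
- check_key_top (a point): Top centre of the round green check key (26 mm across) on the checker's white control box just beyond the end stop; in the nest frame at x = 90, y = -24, z = +37 mm when up. It is pressed straight down; the box's top is 18 mm lower.
- check_key (a joint): Travel of the check key in m: 0 up, 0.006 fully down. A spring pushes it back up; fully down takes 5 N.
- lower_card1_mid (a point): Centre of the second card from the top of the stack, the same kind of card; must stay lying in the magazine.
- lower_card2_mid (a point): Centre of the third card from the top of the stack, the same kind of card; must stay lying in the magazine.
- lower_card3_mid (a point): Centre of the fourth card from the top of the stack, the same kind of card; must stay lying in the magazine.
- lower_card4_mid (a point): Centre of the lowest card from the top of the stack, the same kind of card; must stay lying in the magazine.
- bundle_a: Rubber-banded bundle of five cards, 96 x 62 x 35 mm, loose; origin under its centre. Leave alone.
- bundle_b: Another such bundle; leave alone.
- bundle_c: Another such bundle; leave alone.
- band_tub: White tub of rubber bands, 72 mm across, 50 mm high, loose; origin under its centre. Leave alone.
- counter: Round steel tally counter, 44 mm across, 20 mm high, loose beside the checker; origin under its centre. Leave alone.
- sample_card: A single reference card, 96 x 62 x 7 mm, loose on the table; origin under its centre. Leave alone.
- loupe: Black loupe, 38 mm across, 32 mm high, loose; origin under its centre. Leave alone.
- marker: Marker pen, 130 mm long, 14 mm thick, loose beside the checker; origin under its middle. Leave alone.
Mind the look-alikes: they are no part of the job. What is shaped like the part that bears top_card_mid but purple is not meant.

How it is judged:
By the outcome, as a careful person would: the job done as asked, in the order asked, and still so for the second after the job is handed in, with the robot touching nothing.
It also fails if it takes over 58 s, if anything falls off the work surface, if the arm or the gripper's body presses on something with over 40 N, if the wrist force passes 120 N, or if a joint passes its speed limit or range.

## Robot

A 6-joint arm with a two-finger parallel gripper is mounted at the origin on the work surface. World frame = base frame: x ahead of the robot, y to its left, z up, the work surface at z = 0. Lengths are in m, angles in degrees, forces in N, time in s.
With the tool pointing down it reaches from about 0.4 to 0.825 m from the base axis. Payload 7 kg.
Tool frame: the origin (TCP) lies on the centre line of the jaws, within the pads' length; the fingertips stand 14 mm ahead of it and the grasp point (between the pads) lies 5 mm behind it; z points along the fingers, x is the direction in which the jaws open and shut, and the axes are right-handed (so a half turn about z gives the same grasp; the last joint's range is limited). The gripper opens to 88 mm and grips with 3 to 60 N. Pads are 19 mm wide; open, the fingers measure 130 mm over their backs; the gripper's body (78 mm by 193 mm) begins 47 mm behind the grasp point.
Start: joints at [89.502, 20.546, 0.682, 0, -70.136, -16.507], TCP at [0.197, 0.645, 0.241] pointing down, gripper open.
Joint ranges: [-176.03, 176.03], [-82.01, 121.73], [-58.28, 71.71], [-173.87, 95.51], [-174.79, -0.11], [-173.66, 173.66]. Speed limits (degrees/s): [136.94, 136.94, 172.46, 180, 180, 180].

## Interface

Orientations are given as [roll, pitch, yaw] about the fixed x, y, z axes, in that order (R = Rz(yaw) Ry(pitch) Rx(roll)).
In Python, from plant import * gives the robot as it stands.
- The arm moves only by the shell command python3 -m handwheel 'ROWS' [OPENING]. ROWS is JSON, a list of rows, each a list of 2 entries, a list of its own where there are three numbers: the shift along the tool's x, y, z each as a share of 0.2 m, from -1 to 1, then the turn, a rotation vector about the tool's x, y, z each as a share of 360 degrees, from -1 to 1. In form: [[[tx, ty, tz], [ax, ay, az]], ...]. A call has 1 to 5 rows; each row is the pose to reach, as a shift and turn from the pose commanded when the call began, along the tool's axes at that moment, turning the shorter way round; what a row does not reach only later rows make up. A row lasts 1/12 s, in which the tool goes at most 41.7 mm and 7.16 degrees, less where a joint would pass 70% of its speed; a pose out of reach is approached as far as the arm can. A call with a number of a shift or a turn outside -1 to 1 is refused whole. A call with a gripper value outside its range is refused whole. OPENING is the closure, from -1 (fully open) to 1 (shut), set as the call begins (- or left out, the last holds). The fingers move at their own pace and stop on an object; the grip force is fixed at half the most. Time passes only in rows, so rows that repeat a pose let the fingers close. It gives the time, the measured TCP pose, the force and the opening at its end, in the units of the state.
- get_obs(): the state, without advancing time (a new reading comes with each control period).
- snapshot(name): name is "side" or "top"; returns a dict with "color" (480x640x3 uint8, red, green, blue), "z_map" (480x640 float32, m along the optical axis (not along the pixel's ray), 0 where there is no reading), "intrinsics" (3x3 intrinsics, pixels), "distortion" ([k1, k2, p1, p2, k3] as OpenCV has them; the pictures are not rectified), "rvec" (rotation vector, rad) and "tvec" (3), from world to camera coordinates, as OpenCV has them. Camera axes: x right, y down, z forward; pixel columns grow to the right and rows downward; lengths in m; the calibration is good to about 2 mm. A picture is of the moment at which its call begins.
- close_job(): hands the job in, once; it reports no verdict.
The state is a dict: "clock": time; "joint_pos": joint angles; "qvel": joint speeds; "tau": joint torques, N m; "tool_pos": TCP position; "orientation": TCP orientation; "force": force on the tool from outside, world axes, zero at the start; "moment": the same for the moment, N m; "opening": finger opening in m.
Only numpy, scipy, OpenCV 4.12 (cv2) and the standard library are available. Lean on these libraries where they do the work, as an engineer would, in place of code of your own. Each camera call takes 0.05 s, during which the arm holds its last target. There are 200 camera calls.

## Working session

There is one attempt and no reset: what is moved stays moved. The work goes in short steps, Python scripts to look and compute and a shell command to move; the robot and the scene stay as the last step left them, time stands still between calls to the robot, and variables do not carry over. Pictures are saved under pics/ and viewed, about 8 in all and at most 12, crops included, and the job is handed in when it is done.

```bash
ls; mkdir -p pics; python3 - <<'E'
from plant import *
import cv2,pickle
o=get_obs();print({k:o[k] for k in o})
for n in("top","side"):
    s=snapshot(n);pickle.dump(s,open(f"{n}0.pkl","wb"))
    cv2.imwrite(f"pics/{n}0.png",s["color"][:,:,::-1]);print(n,s["rvec"],s["tvec"],s["intrinsics"],s["distortion"])
E
```

```text
pics
{'clock': 0.0, 'joint_pos': array([ 8.95010431e+01,  2.05913839e+01,  6.34002320e-01, -2.04483269e-02,
       -7.01367071e+01, -1.65081031e+01]), 'qvel': array([ 0.01701622,  0.02229243, -0.07946682,  0.05154362,  0.07488262,
        0.10791083]), 'tau': array([-1.34668764e-03, -5.82711196e+01,  2.93064219e+01,  6.99761957e+00,
        7.26358965e-03, -1.56433121e-04]), 'tool_pos': array([0.19730239, 0.64502769, 0.23962396]), 'orientation': array([-1.79991692e+02, -9.56729368e-02, -1.07014031e+02]), 'force': array([ 0.27942728, -1.01945207,  0.29390726]), 'moment': array([ 0.03391301, -0.07775942,  0.00076323]), 'opening': 0.08755658582783186}
top [ 2.10839484 -2.15808451  0.18265432] [0.03230169 0.52715776 1.04902983] [[461.73619732   0.         318.31658722]
 [  0.         461.73619732 239.42938981]
 [  0.           0.           1.        ]] [-0.0606101  0.         0.         0.         0.       ]
side [ 2.29625656 -0.09412737  0.04454078] [-0.53620309  0.08754753  1.0947453 ] [[482.89650865   0.         315.37982982]
 [  0.         482.89650865 234.00572063]
 [  0.           0.           1.        ]] [0.03529547 0.         0.         0.         0.        ]
```

View pics/top0.png

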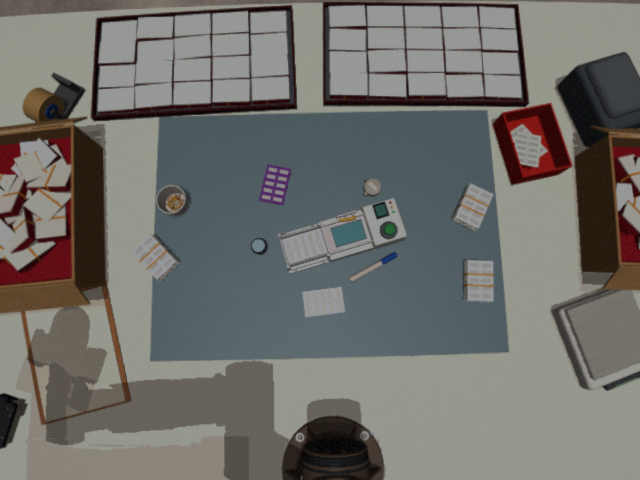

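View pics/side0.png

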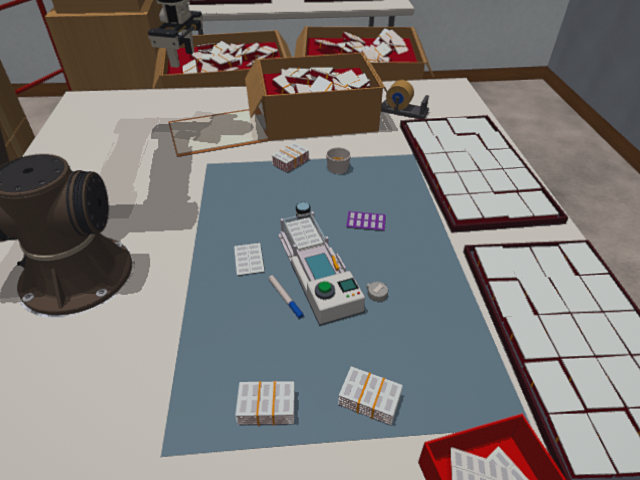

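The top view shows the checker from the magazine at (303,248), past the window at (350,233), to the box with the green key at (389,230). Cards run right and slightly up in this picture, roughly world -y. There are three single-card candidates:
- (303,248): stack card in the clear magazine.
- (323,302): loose sample card on the mat.
- (275,185): purple card.

The one at (303,248) fits because it lies in the magazine. I'll confirm it in a crop and measure.

```bash
cat >h.py <<'E'
import numpy as np,cv2,pickle
def ray(s,px,z):
    u=cv2.undistortPoints(np.array(px,float).reshape(-1,1,2),s["intrinsics"],s["distortion"]).reshape(-1,2)
    R=cv2.Rodrigues(s["rvec"])[0];c=-R.T@np.ravel(s["tvec"])
    d=np.c_[u,np.ones(len(u))]@R
    return c+d*((z-c[2])/d[:,2])[:,None]
def proj(s,p):
    return cv2.projectPoints(np.array(p,float).reshape(-1,1,3),s["rvec"],s["tvec"],s["intrinsics"],s["distortion"])[0].reshape(-1,2)
def comps(s,lo,hi,box,amin=5):
    h=cv2.cvtColor(s["color"],cv2.COLOR_RGB2HSV);m=cv2.inRange(h,lo,hi)
    x0,y0,x1,y1=box;k=np.zeros_like(m);k[y0:y1,x0:x1]=m[y0:y1,x0:x1]
    n,_,st,c=cv2.connectedComponentsWithStats(k)
    return [(c[i].round(1).tolist(),st[i].tolist()) for i in range(1,n) if st[i,4]>=amin]
E
python3 - <<'E'
from h import *
S={n:pickle.load(open(f"{n}0.pkl","rb")) for n in("top","side")}
B={"top":(270,190,415,280),"side":(265,200,395,325)}
for n in S:
    s=S[n]
    for nm,lo,hi,z in(("green",(45,120,50),(80,255,255),.068),("orange",(8,120,120),(25,255,255),.036)):
        for c,st in comps(s,lo,hi,B[n]): print(n,nm,c,st,ray(s,c,z).round(4))
a=S["top"]["color"][190:280,270:415,::-1];b=S["side"]["color"][200:325,265:395,::-1]
a=cv2.resize(a,None,fx=5,fy=5,interpolation=cv2.INTER_CUBIC)
cv2.imwrite("pics/c1.png",a)
b=cv2.resize(b,None,fx=4.8,fy=4.8,interpolation=cv2.INTER_CUBIC);cv2.imwrite("pics/c2.png",b)
E
```

```text
top green [388.9, 228.8] [384, 224, 11, 11, 91] [[ 0.5451 -0.1449  0.068 ]]
top orange [347.0, 218.5] [339, 216, 16, 5, 38] [[ 0.5788 -0.0502  0.036 ]]
side green [324.5, 286.8] [319, 282, 12, 11, 110] [[ 0.544  -0.1491  0.068 ]]
side orange [334.9, 262.1] [332, 256, 7, 13, 42] [[ 0.5773 -0.0492  0.036 ]]
```

View pics/c1.png

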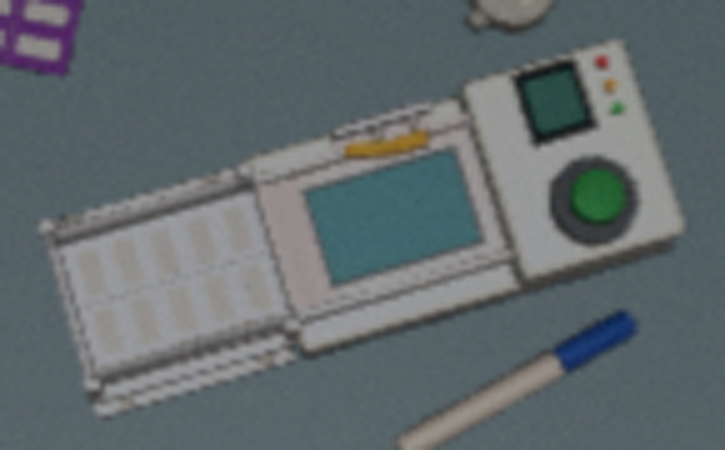

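View pics/c2.png

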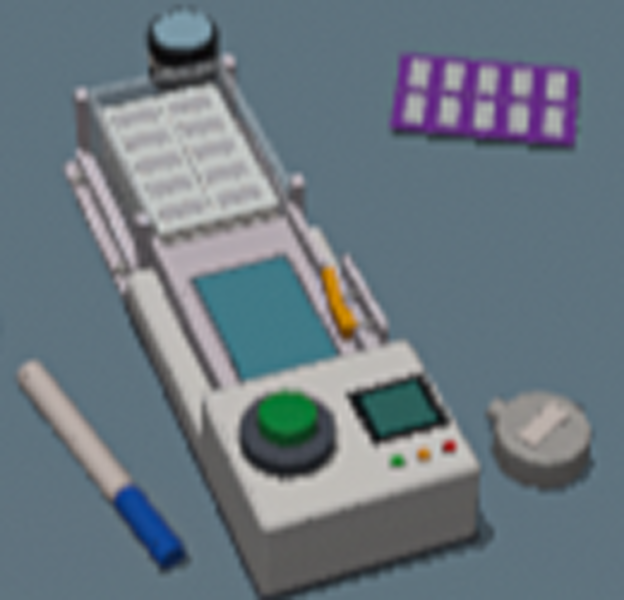

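The crops confirm it. The stack's top card is in the clear magazine at c1 (165,285), with 10 grey pockets on white foil. The sample card is loose on the mat and the purple one lies apart. The key is at c1 (600,192) and the shoe at (387,146). Next is a rigid fit of the nest frame from the box corners, card corners and key in both views.

```bash
cat >>h.py <<'E'
def nestfit(P,Q):
    p0,q0=P.mean(0),Q.mean(0);U,_,V=np.linalg.svd((P-p0).T@(Q-q0));R=V.T@np.diag([1,np.linalg.det(V.T@U.T)])@U.T
    return R,q0-R@p0
E
python3 - <<'E'
from h import *
S={n:pickle.load(open(f"{n}0.pkl","rb")) for n in("top","side")}
M=[(48,50,.05),(130,50,.05),(130,-50,.05),(48,-50,.05),(-61.5,31,.041),(-61.5,-31,.041),(-157.5,-31,.041),(-157.5,31,.041),(90,-24,.068)]
c1=np.array([(465,87),(622,40),(685,232),(525,283),(250,192),(290,312),(98,378),(60,245),(598,192)])/5+[269.6,189.6]
c2=np.array([(407,345),(478,470),(265,528),(207,403),(283,212),(160,238),(103,108),(212,90),(287,418)])/4.8+[264.6,199.6]
c1[8]=[388.9,228.8];c2[8]=[324.5,286.8]
P=np.array(M)[:,:2]/1000
for n,c in(("top",c1),("side",c2)):
    Q=np.array([ray(S[n],a,m[2])[0,:2] for a,m in zip(c,M)])
    R,t=nestfit(P,Q);print(n,np.degrees(np.arctan2(R[1,0],R[0,0])),t,"\n",((Q-P@R.T-t)@R*1000).round(1).tolist())
    for nm,p in(("card",(-.1095,0)),("key",(.09,-.024)),("shoe",(.006,.0325))):print(nm,(R@p+t).round(4))
E
```

```text
top -74.47944594061585 [ 0.54289011 -0.05231776] 
 [[2.0, -1.5], [-0.7, -1.3], [-1.7, 1.2], [0.1, 0.0], [-1.1, 0.0], [0.2, 1.2], [0.4, -2.6], [0.9, 1.7], [-0.2, 1.3]]
card [0.5136 0.0532]
key [ 0.5438 -0.1455]
shoe [ 0.5758 -0.0494]
side -74.91879789823217 [ 0.54372237 -0.05755091] 
 [[2.2, -2.2], [-2.6, -2.4], [-3.6, 2.5], [5.1, 2.8], [2.8, -1.0], [0.1, -0.0], [-3.8, 2.8], [1.4, -3.0], [-1.6, 0.5]]
card [0.5152 0.0482]
key [ 0.544  -0.1507]
shoe [ 0.5767 -0.0549]
```

Yaw is about -74.6° and the nest is near (0.543, -0.054). The views agree to about 5 mm, which is enough for the approach. Next I shut the gripper and travel high over the stack, then turn.

```bash
r='[[0.12,-0.12,0],[0,0,0]],[[0.24,-0.24,0],[0,0,0]],[[0.36,-0.36,0],[0,0,0]],[[0.48,-0.48,0],[0,0,0]],[[0.6,-0.6,0],[0,0,0]]'
python3 -m handwheel '[[[0.12,-0.12,0],[0,0,0]],[[0.24,-0.24,0],[0,0,0]],[[0.36,-0.36,0],[0,0,0]],[[0.48,-0.48,0],[0,0,0]],[[0.6,-0.6,0],[0,0,0]]]' 1
python3 -m handwheel '[[[0.12,-0.12,0],[0,0,0]],[[0.24,-0.24,0],[0,0,0]],[[0.36,-0.36,0],[0,0,0]],[[0.48,-0.48,0],[0,0,0]],[[0.6,-0.6,0],[0,0,0]]]'
python3 -m handwheel '[[[0.12,-0.12,0],[0,0,0]],[[0.24,-0.24,0],[0,0,0]],[[0.36,-0.36,0],[0,0,0]],[[0.48,-0.48,0],[0,0,0]],[[0.6,-0.6,0],[0,0,0]]]'
python3 -m handwheel '[[[0.12,-0.12,0],[0,0,0]],[[0.24,-0.24,0],[0,0,0]],[[0.36,-0.36,0],[0,0,0]],[[0.48,-0.48,0],[0,0,0]],[[0.58,-0.58,0],[0,0,0]]]'
python3 -m handwheel '[[[0,0,0.1],[0,0,0.02]],[[0,0,0.2],[0,0,0.04]],[[0,0,0.3],[0,0,0.06]],[[0,0,0.3],[0,0,0.08]],[[0,0,0.3],[0,0,0.1]]]'
python3 -m handwheel '[[[0,0,0.1],[0,0,0.02]],[[0,0,0.2],[0,0,0.04]],[[0,0,0.3],[0,0,0.06]],[[0,0,0.3],[0,0,0.06]],[[0,0,0.3],[0,0,0.06]]]'
```

```text
clock: 0.52
tool_pos: [0.2774, 0.4939, 0.2401]
orientation: [180.0, -0.0, -107.0]
force: [-0.5, -0.2, 0.4]
opening: 0.06
clock: 0.93
tool_pos: [0.357, 0.344, 0.2404]
orientation: [180.0, -0.0, -107.0]
force: [0.4, -0.1, 0.4]
opening: 0.0269
clock: 1.35
tool_pos: [0.4366, 0.1943, 0.2406]
orientation: [180.0, 0.0, -107.0]
force: [1.2, 1.0, -0.5]
opening: 0.0002
clock: 1.77
tool_pos: [0.5138, 0.049, 0.2404]
orientation: [180.0, -0.0, -107.0]
force: [0.0, 0.8, -0.2]
opening: 0.0003
clock: 2.18
tool_pos: [0.5123, 0.0504, 0.1788]
orientation: [179.9, -0.2, -143.2]
force: [1.2, -0.0, 0.6]
opening: 0.0003
clock: 2.6
tool_pos: [0.5127, 0.0507, 0.1199]
orientation: [-180.0, -0.2, -164.2]
force: [0.1, 0.7, 0.4]
opening: 0.0005
```

Aligned over the stack. Descend to about 15 mm over the foil and look.

```bash
python3 -m handwheel '[[[0.005,0,0.08],[0,0,0]],[[0.005,0,0.16],[0,0,0]],[[0.005,0,0.23],[0,0,0]],[[0.005,0,0.25],[0,0,0]],[[0.005,0,0.25],[0,0,0]]]'
python3 - <<'E'
from plant import *
from h import *
a=snapshot("top");b=snapshot("side")
pickle.dump((a,b),open("p1.pkl","wb"))
A=cv2.resize(np.ascontiguousarray(a["color"][190:290,265:365,::-1]),None,fx=4,fy=4,interpolation=cv2.INTER_CUBIC);B=cv2.resize(np.ascontiguousarray(b["color"][180:280,255:355,::-1]),None,fx=4,fy=4,interpolation=cv2.INTER_CUBIC)
cv2.imwrite("pics/p1.png",np.hstack([A,B]));o=get_obs();print(o["tool_pos"],o["orientation"],o["force"])
E
```

```text
clock: 3.02
tool_pos: [0.5125, 0.0508, 0.0708]
orientation: [-180.0, -0.0, -164.2]
force: [0.5, -0.0, -0.2]
opening: 0.0004
[0.51327493 0.05108772 0.07177329] [-1.79997315e+02  8.33615294e-02 -1.64296365e+02] [ 0.77427307  0.64130397 -0.92180778]
```

View pics/p1.png

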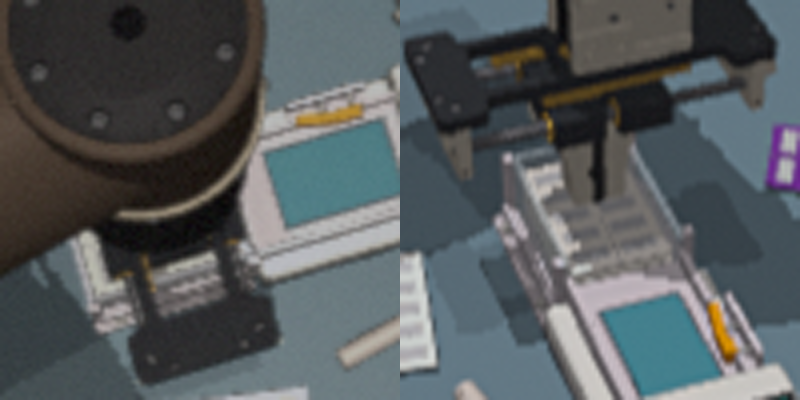

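The side crop shows the shut fingers at (598,198), centred between the magazine walls above the stack card, and the deck clear ahead. Now touch down gently.

```bash
python3 -m handwheel '[[[0,0,0.02],[0,0,0]],[[0,0,0.04],[0,0,0]],[[0,0,0.06],[0,0,0]],[[0,0,0.065],[0,0,0]],[[0,0,0.065],[0,0,0]]]'
python3 -m handwheel '[[[0,0,0.002],[0,0,0]],[[0,0,0.005],[0,0,0]],[[0,0,0.005],[0,0,0]]]'
python3 -m handwheel '[[[0,0,0.002],[0,0,0]],[[0,0,0.005],[0,0,0]],[[0,0,0.005],[0,0,0]]]'
```

```text
clock: 3.53
tool_pos: [0.5122, 0.0507, 0.0572]
orientation: [-180.0, -0.0, -164.4]
force: [-0.3, 0.6, -0.5]
opening: 0.0005
clock: 3.78
tool_pos: [0.5125, 0.0508, 0.0566]
orientation: [180.0, 0.0, -164.4]
force: [0.1, -0.1, -0.2]
opening: 0.0001
clock: 4.03
tool_pos: [0.5124, 0.0508, 0.0555]
orientation: [-180.0, -0.0, -164.4]
force: [0.4, 0.0, 0.1]
opening: 0.0005
```

```bash
python3 -m handwheel '[[[0,0,0.002],[0,0,0]],[[0,0,0.004],[0,0,0]],[[0,0,0.004],[0,0,0]]]'
python3 -m handwheel '[[[0,0,0.001],[0,0,0]],[[0,0,0.002],[0,0,0]],[[0,0,0.002],[0,0,0]]]'
```

```text
clock: 4.28
tool_pos: [0.5128, 0.0508, 0.0553]
orientation: [-180.0, 0.0, -164.4]
force: [-1.0, 0.5, 4.6]
opening: 0.0006
clock: 4.53
tool_pos: [0.513, 0.0509, 0.0553]
orientation: [-180.0, 0.1, -164.4]
force: [-1.4, -0.8, 8.3]
opening: 0.0003
```

Contact at TCP z = 0.0553 with a stiffness of about 9 N/mm. Press to about 10 N and start sliding (run direction = tool -y).

```bash
python3 -m handwheel '[[[0,0,0.001],[0,0,0]],[[0,0,0.001],[0,0,0]]]'
python3 -m handwheel '[[[0,-0.003,0],[0,0,0]],[[0,-0.01,0],[0,0,0]],[[0,-0.02,0],[0,0,0]],[[0,-0.03,0],[0,0,0]],[[0,-0.04,0],[0,0,0]]]'
python3 - <<'E'
from plant import *
print(get_obs()["force"],get_obs()["tool_pos"])
E
python3 -m handwheel '[[[0,-0.01,0],[0,0,0]],[[0,-0.02,0],[0,0,0]],[[0,-0.03,0],[0,0,0]],[[0,-0.04,0],[0,0,0]]]'
```

```text
clock: 4.7
tool_pos: [0.5131, 0.0509, 0.0553]
orientation: [-180.0, 0.1, -164.4]
force: [-1.7, -0.4, 10.3]
opening: 0.0001
clock: 5.12
tool_pos: [0.516, 0.0437, 0.0553]
orientation: [180.0, 0.2, -164.4]
force: [-1.0, 1.7, 7.6]
opening: 0.0005
[-0.99218354  1.69819571  7.55314344] [0.51598287 0.04372659 0.05529539]
clock: 5.45
tool_pos: [0.5182, 0.036, 0.0553]
orientation: [180.0, 0.2, -164.4]
force: [0.1, 2.1, 7.9]
opening: 0.0003
```

Drag of 2 N matches foil on foil (0.25 × 8), so the card is following. Add a little pressure and continue.

```bash

python3 -m handwheel '[[[0,-0.01,0.001],[0,0,0]],[[0,-0.02,0.001],[0,0,0]],[[0,-0.03,0.001],[0,0,0]],[[0,-0.04,0.001],[0,0,0]]]'
python3 -m handwheel '[[[0,-0.01,0],[0,0,0]],[[0,-0.02,0],[0,0,0]],[[0,-0.03,0],[0,0,0]],[[0,-0.04,0],[0,0,0]]]'
python3 -m handwheel '[[[0,-0.01,0],[0,0,0]],[[0,-0.02,0],[0,0,0]],[[0,-0.03,0],[0,0,0]],[[0,-0.04,0],[0,0,0]]]'
```

```text
clock: 5.78
tool_pos: [0.5205, 0.0283, 0.0553]
orientation: [180.0, 0.2, -164.4]
force: [0.3, 2.9, 8.9]
opening: 0.0003
clock: 6.12
tool_pos: [0.5227, 0.0206, 0.0553]
orientation: [180.0, 0.2, -164.4]
force: [-1.1, 1.8, 8.2]
opening: 0.0005
clock: 6.45
tool_pos: [0.5248, 0.0128, 0.0553]
orientation: [-180.0, 0.2, -164.4]
force: [-0.3, 1.8, 8.5]
opening: 0.0006
```

```bash

python3 -m handwheel '[[[0,-0.01,0.001],[0,0,0]],[[0,-0.02,0.001],[0,0,0]]]'
python3 -m handwheel '[[[0,-0.01,0],[0,0,0]],[[0,-0.02,0],[0,0,0]]]'
```

```text
clock: 6.62
tool_pos: [0.5261, 0.0091, 0.0552]
orientation: [-180.0, 0.2, -164.4]
force: [-0.5, 2.8, 10.0]
opening: 0.0005
clock: 6.78
tool_pos: [0.5271, 0.0052, 0.0552]
orientation: [-180.0, 0.2, -164.4]
force: [0.0, 1.1, 9.6]
opening: 0.0008
```

```bash
python3 - <<'E'
from plant import *
from h import *
b=snapshot("side")
cv2.imwrite("pics/p2.png",cv2.resize(np.ascontiguousarray(b["color"][190:330,260:400,::-1]),None,fx=4,fy=4,interpolation=cv2.INTER_CUBIC));print(get_obs()["force"])
E
```

```text
[0.34996832 0.14655115 9.57251059]
```

View pics/p2.png

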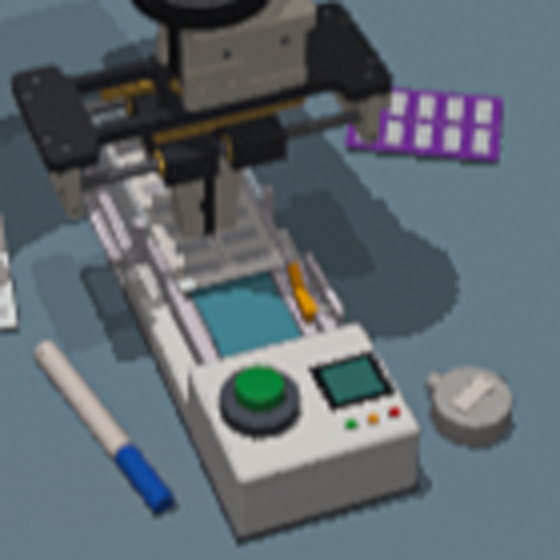

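The card is following: its front edge is at the window's start, at crop (240,275). Now over the lip in small steps, tracking force.

```bash

python3 -m handwheel '[[[0,-0.006,0],[0,0,0]],[[0,-0.012,0],[0,0,0]]]'
python3 -m handwheel '[[[0,-0.006,0],[0,0,0]],[[0,-0.012,0],[0,0,0]]]'
```

```text
clock: 7.0
tool_pos: [0.5277, 0.0028, 0.0551]
orientation: [-180.0, 0.2, -164.4]
force: [-0.3, 1.8, 10.1]
opening: 0.0002
clock: 7.17
tool_pos: [0.5283, 0.0005, 0.0551]
orientation: [-180.0, 0.2, -164.4]
force: [-0.3, 1.3, 9.2]
opening: 0.0006
```

```bash

python3 -m handwheel '[[[0,-0.006,0],[0,0,0]],[[0,-0.012,0.001],[0,0,0]]]'
python3 -m handwheel '[[[0,-0.006,0],[0,0,0]],[[0,-0.012,0.001],[0,0,0]]]'
```

```text
clock: 7.33
tool_pos: [0.5289, -0.0019, 0.0549]
orientation: [-180.0, 0.2, -164.4]
force: [-1.0, 1.2, 10.3]
opening: -0.0002
clock: 7.5
tool_pos: [0.5295, -0.0042, 0.0547]
orientation: [-180.0, 0.2, -164.4]
force: [-2.3, 2.0, 11.5]
opening: 0.0002
```

```bash

python3 -m handwheel '[[[0,-0.006,0],[0,0,0]],[[0,-0.012,0.001],[0,0,0]]]'
python3 -m handwheel '[[[0,-0.006,0],[0,0,0]],[[0,-0.012,0.001],[0,0,0]]]'
python3 -m handwheel '[[[0,-0.006,0],[0,0,0]],[[0,-0.012,0.001],[0,0,0]]]'
```

```text
clock: 7.67
tool_pos: [0.5301, -0.0065, 0.0546]
orientation: [-180.0, 0.2, -164.4]
force: [-2.5, 1.8, 12.4]
opening: 0.0004
clock: 7.83
tool_pos: [0.5308, -0.0088, 0.0545]
orientation: [-180.0, 0.2, -164.4]
force: [-3.4, 3.2, 14.1]
opening: 0.0007
clock: 8.0
tool_pos: [0.5312, -0.0111, 0.0544]
orientation: [-180.0, 0.2, -164.4]
force: [-4.0, 1.9, 16.0]
opening: 0.0003
```

Pressure reached 16 N, and the shoe is pushing the card sideways (-x). Ease to about 11 N and yield slightly to the right.

```bash

python3 -m handwheel '[[[0.001,0,-0.002],[0,0,0]],[[0.001,0,-0.002],[0,0,0]]]'
python3 -m handwheel '[[[0,-0.006,0],[0,0,0]],[[0,-0.012,0],[0,0,0]]]'
```

```text
clock: 8.17
tool_pos: [0.5311, -0.0113, 0.0545]
orientation: [-180.0, 0.2, -164.4]
force: [0.1, 0.1, 10.1]
opening: 0.0004
clock: 8.33
tool_pos: [0.5317, -0.0134, 0.0544]
orientation: [-180.0, 0.2, -164.4]
force: [-0.4, 3.4, 10.2]
opening: 0.0004
```

```bash

python3 -m handwheel '[[[0,-0.006,0],[0,0,0]],[[0,-0.012,0.0005],[0,0,0]]]'
python3 -m handwheel '[[[0,-0.006,0],[0,0,0]],[[0,-0.012,0.0005],[0,0,0]]]'
python3 -m handwheel '[[[0,-0.006,0],[0,0,0]],[[0,-0.012,0.0005],[0,0,0]]]'
```

```text
clock: 8.5
tool_pos: [0.5323, -0.0157, 0.0543]
orientation: [180.0, 0.2, -164.4]
force: [-1.0, 3.4, 10.7]
opening: 0.0005
clock: 8.67
tool_pos: [0.5329, -0.018, 0.0542]
orientation: [180.0, 0.2, -164.4]
force: [-2.3, 3.5, 11.7]
opening: 0.0005
clock: 8.83
tool_pos: [0.5335, -0.0203, 0.0541]
orientation: [180.0, 0.2, -164.4]
force: [-2.2, 3.2, 10.7]
opening: 0.0007
```

```bash
python3 - <<'E'
from plant import *
from h import *
b=snapshot("side");pickle.dump(b,open("p3.pkl","wb"))
cv2.imwrite("pics/p3.png",cv2.resize(np.ascontiguousarray(b["color"][220:320,280:380,::-1]),None,fx=6,fy=6,interpolation=cv2.INTER_CUBIC));print(get_obs()["force"])
E
```

```text
[-2.23387166  1.94512059  9.42752944]
```

View pics/p3.png

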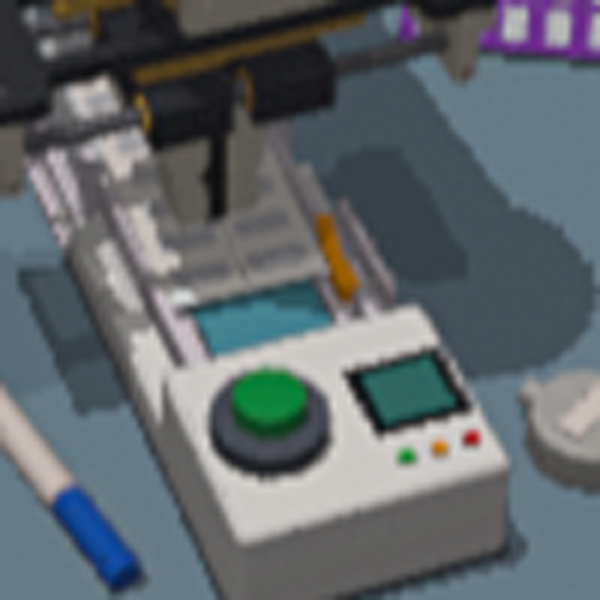

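The card's front edge is at crop (255,290), beside the shoe, and it moves with the finger. Continue.

```bash

python3 -m handwheel '[[[0.0005,-0.006,0],[0,0,0]],[[0.0005,-0.012,0.0007],[0,0,0]]]'
python3 -m handwheel '[[[0,-0.006,0],[0,0,0]],[[0,-0.012,0.0005],[0,0,0]]]'
python3 -m handwheel '[[[0,-0.006,0],[0,0,0]],[[0,-0.012,0.0005],[0,0,0]]]'
```

```text
clock: 9.05
tool_pos: [0.5342, -0.0226, 0.0541]
orientation: [-180.0, 0.2, -164.4]
force: [-3.5, 3.5, 11.7]
opening: 0.0007
clock: 9.22
tool_pos: [0.5348, -0.025, 0.054]
orientation: [-180.0, 0.2, -164.4]
force: [-2.8, 4.1, 11.9]
opening: 0.0004
clock: 9.38
tool_pos: [0.5355, -0.0273, 0.054]
orientation: [-180.0, 0.2, -164.4]
force: [-1.2, 3.6, 12.3]
opening: 0.0003
```

```bash
python3 - <<'E'
from h import *
s=pickle.load(open("p3.pkl","rb"));q=ray(s,(255/6+279.6,293/6+219.6),.037)[0,:2]-[.5432,-.0545]
print(q@[.2656,-.9641],q@[.9641,.2656])
E
```

```text
0.013421148669905026 0.00036907635725159894
```

The front edge measures at nest x = 13.4 mm against 12.5 expected, so there is no slip. About 28 mm to go.

```bash

python3 -m handwheel '[[[0,-0.006,0],[0,0,0]],[[0,-0.012,0.0003],[0,0,0]]]'
python3 -m handwheel '[[[0,-0.006,0],[0,0,0]],[[0,-0.012,0.0003],[0,0,0]]]'
python3 -m handwheel '[[[0,-0.006,0],[0,0,0]],[[0,-0.012,0.0003],[0,0,0]]]'
```

```text
clock: 9.55
tool_pos: [0.5361, -0.0296, 0.0539]
orientation: [-180.0, 0.2, -164.4]
force: [-2.7, 4.3, 11.5]
opening: 0.0004
clock: 9.72
tool_pos: [0.5367, -0.0319, 0.0539]
orientation: [-180.0, 0.2, -164.4]
force: [-2.5, 3.3, 12.5]
opening: 0.0006
clock: 9.88
tool_pos: [0.5374, -0.0343, 0.0538]
orientation: [-180.0, 0.2, -164.4]
force: [-2.4, 2.8, 12.1]
opening: 0.0006
```

```bash

python3 -m handwheel '[[[0,-0.006,0],[0,0,0]],[[0,-0.012,0.0003],[0,0,0]]]'
python3 -m handwheel '[[[0,-0.006,0],[0,0,0]],[[0,-0.012,0.0003],[0,0,0]]]'
python3 -m handwheel '[[[0,-0.005,0],[0,0,0]],[[0,-0.01,0],[0,0,0]]]'
```

```text
clock: 10.05
tool_pos: [0.5379, -0.0366, 0.0538]
orientation: [-180.0, 0.2, -164.4]
force: [-2.2, 2.8, 12.7]
opening: 0.0007
clock: 10.22
tool_pos: [0.5386, -0.0389, 0.0537]
orientation: [-180.0, 0.2, -164.4]
force: [-3.0, 2.3, 13.0]
opening: 0.0003
clock: 10.38
tool_pos: [0.5391, -0.0409, 0.0537]
orientation: [-180.0, 0.2, -164.4]
force: [-2.8, 3.4, 11.5]
opening: 0.0004
```

```bash

python3 -m handwheel '[[[0,-0.005,0],[0,0,0]]]'
python3 -m handwheel '[[[0,-0.005,0],[0,0,0]]]'
```

```text
clock: 10.47
tool_pos: [0.5393, -0.0419, 0.0537]
orientation: [-180.0, 0.2, -164.4]
force: [-3.0, 2.2, 12.2]
opening: 0.0005
clock: 10.55
tool_pos: [0.5395, -0.0428, 0.0537]
orientation: [-180.0, 0.2, -164.4]
force: [-2.8, 2.8, 12.1]
opening: 0.0001
```

```bash

python3 -m handwheel '[[[0,-0.005,0],[0,0,0]],[[0,-0.005,0],[0,0,0]]]'
python3 -m handwheel '[[[0,-0.005,0],[0,0,0]],[[0,-0.005,0],[0,0,0]]]'
```

```text
clock: 10.72
tool_pos: [0.5397, -0.044, 0.0535]
orientation: [-180.0, 0.1, -164.4]
force: [-2.7, 1.1, 9.4]
opening: -0.0
clock: 10.88
tool_pos: [0.5397, -0.045, 0.0532]
orientation: [-180.0, 0.1, -164.4]
force: [-1.5, 1.5, 9.3]
opening: 0.0006
```

The tail is coming off the stack and the finger is sinking. Feed z along.

```bash

python3 -m handwheel '[[[0,-0.005,0.0015],[0,0,0]],[[0,-0.005,0.0015],[0,0,0]]]'
python3 -m handwheel '[[[0,-0.005,0.0015],[0,0,0]],[[0,-0.005,0.0015],[0,0,0]]]'
```

```text
clock: 11.05
tool_pos: [0.5401, -0.0459, 0.0532]
orientation: [-180.0, 0.1, -164.4]
force: [-2.3, 2.5, 10.6]
opening: 0.0004
clock: 11.22
tool_pos: [0.5405, -0.0468, 0.0531]
orientation: [-180.0, 0.1, -164.4]
force: [-2.7, 1.8, 12.4]
opening: 0.0003
```

```bash

python3 -m handwheel '[[[0,-0.006,0],[0,0,0]],[[0,-0.006,0.0003],[0,0,0]]]'
python3 -m handwheel '[[[0,-0.006,0],[0,0,0]],[[0,-0.006,0.0003],[0,0,0]]]'
python3 -m handwheel '[[[0,-0.006,0],[0,0,0]],[[0,-0.006,0.0003],[0,0,0]]]'
```

```text
clock: 11.38
tool_pos: [0.5408, -0.0481, 0.0531]
orientation: [-180.0, 0.1, -164.4]
force: [-2.9, 1.8, 13.3]
opening: 0.0008
clock: 11.55
tool_pos: [0.5411, -0.0493, 0.053]
orientation: [-180.0, 0.1, -164.4]
force: [-3.4, 1.3, 12.3]
opening: 0.0003
clock: 11.72
tool_pos: [0.5414, -0.0504, 0.0529]
orientation: [-180.0, 0.1, -164.4]
force: [-2.8, 1.5, 13.5]
opening: 0.0004
```

```bash

python3 -m handwheel '[[[0,-0.006,0],[0,0,0]],[[0,-0.006,0],[0,0,0]]]'
python3 -m handwheel '[[[0,-0.006,0],[0,0,0]],[[0,-0.006,0],[0,0,0]]]'
python3 -m handwheel '[[[0,-0.005,0],[0,0,0]],[[0,-0.005,0],[0,0,0]]]'
```

```text
clock: 11.88
tool_pos: [0.5417, -0.0516, 0.0529]
orientation: [-180.0, 0.1, -164.4]
force: [-2.7, 1.8, 11.8]
opening: 0.0006
clock: 12.05
tool_pos: [0.542, -0.0528, 0.0528]
orientation: [-180.0, 0.1, -164.4]
force: [-2.6, 1.5, 11.9]
opening: 0.0005
clock: 12.22
tool_pos: [0.5422, -0.0537, 0.0528]
orientation: [-180.0, 0.1, -164.4]
force: [-2.8, 1.8, 11.5]
opening: 0.0002
```

```bash

python3 -m handwheel '[[[0,-0.005,0],[0,0,0]],[[0,-0.005,0],[0,0,0]]]'
python3 -m handwheel '[[[0,-0.005,0],[0,0,0]],[[0,-0.005,0],[0,0,0]]]'
```

```text
clock: 12.38
tool_pos: [0.5424, -0.0547, 0.0527]
orientation: [-180.0, 0.1, -164.4]
force: [-3.4, 1.3, 12.2]
opening: 0.0006
clock: 12.55
tool_pos: [0.5426, -0.0556, 0.0527]
orientation: [-180.0, 0.1, -164.4]
force: [-2.7, 1.4, 12.0]
opening: 0.0007
```

```bash
python3 - <<'E'
from plant import *
from h import *
b=snapshot("side");pickle.dump(b,open("p4.pkl","wb"))
cv2.imwrite("pics/p4.png",cv2.resize(np.ascontiguousarray(b["color"][215:305,275:375,::-1]),None,fx=6.5,fy=6.5,interpolation=cv2.INTER_CUBIC));print(get_obs()["force"])
E
```

```text
[-2.93051993  1.67779829 11.62558894]
```

View pics/p4.png

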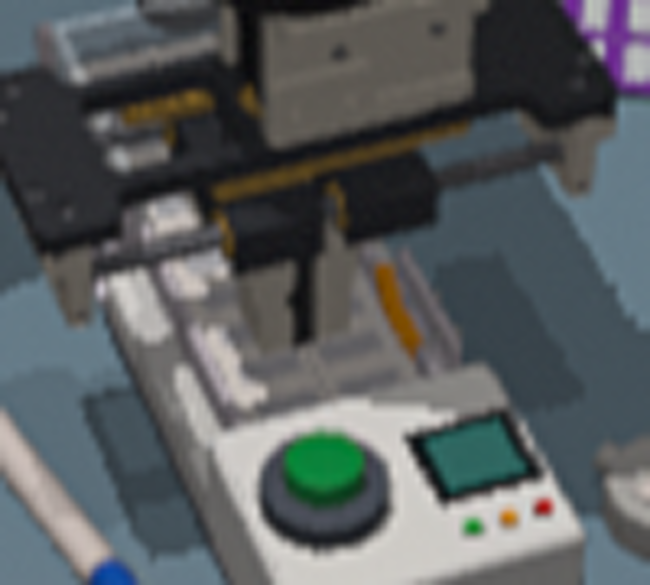

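The foil's front is hidden behind the box edge at crop (330,400), so the card is close to the stop. Continue by force until the stop is felt.

```bash

python3 -m handwheel '[[[0,-0.005,0],[0,0,0]],[[0,-0.005,0],[0,0,0]]]'
python3 -m handwheel '[[[0,-0.005,0],[0,0,0]],[[0,-0.005,0],[0,0,0]]]'
```

```text
clock: 12.77
tool_pos: [0.543, -0.0563, 0.0527]
orientation: [-180.0, 0.1, -164.4]
force: [-2.9, 3.9, 11.5]
opening: 0.0004
clock: 12.93
tool_pos: [0.5435, -0.0572, 0.0527]
orientation: [-180.0, 0.1, -164.4]
force: [-1.9, 3.2, 9.7]
opening: 0.0004
```

```bash

python3 -m handwheel '[[[0,-0.005,0.0005],[0,0,0]],[[0,-0.005,0.0005],[0,0,0]]]'
python3 -m handwheel '[[[0,-0.005,0],[0,0,0]],[[0,-0.005,0],[0,0,0]]]'
python3 - <<'E'
from plant import *
o=get_obs();print(o["force"],o["tool_pos"],o["moment"])
E
```

```text
clock: 13.1
tool_pos: [0.5439, -0.0581, 0.0527]
orientation: [-180.0, 0.2, -164.4]
force: [-2.0, 3.5, 10.7]
opening: 0.0009
clock: 13.27
tool_pos: [0.5442, -0.059, 0.0527]
orientation: [-180.0, 0.2, -164.4]
force: [-1.9, 3.2, 10.5]
opening: 0.0002
[-1.90331065  3.16286559 10.4594842 ] [ 0.54422175 -0.05904449  0.05267266] [1.49571273 0.71240349 0.00445179]
```

The force is about level and z no longer sinks, so this is either the stop with the fingertip slipping, or still sliding. Lift straight off, back away and look.

```bash

python3 -m handwheel '[[[0,0,-0.005],[0,0,0]],[[0,0,-0.02],[0,0,0]],[[0,0,-0.1],[0,0,0]],[[0,0.15,-0.25],[0,0,0]],[[0,0.3,-0.4],[0,0,0]]]'
python3 -m handwheel '[[[0,0.2,0],[0,0,0]],[[0,0.4,0],[0,0,0]],[[0,0.6,0],[0,0,0]],[[0,0.8,0],[0,0,0]],[[0,0.8,0],[0,0,0]]]'
python3 - <<'E'
from plant import *
from h import *
a=snapshot("top");b=snapshot("side");pickle.dump((a,b),open("p5.pkl","wb"))
A=cv2.resize(np.ascontiguousarray(a["color"][195:275,315:415,::-1]),None,fx=4,fy=4,interpolation=cv2.INTER_CUBIC);B=cv2.resize(np.ascontiguousarray(b["color"][215:305,285:385,::-1]),None,fx=4,fy=4,interpolation=cv2.INTER_CUBIC)[:320]
cv2.imwrite("pics/p5.png",np.hstack([A,B]))
E
```

```text
clock: 13.68
tool_pos: [0.526, -0.0036, 0.13]
orientation: [-180.0, -0.2, -164.6]
force: [0.8, 1.4, 0.7]
opening: 0.0007
clock: 14.1
tool_pos: [0.4833, 0.1564, 0.1308]
orientation: [179.9, 0.1, -164.2]
force: [-0.3, 0.4, -0.2]
opening: 0.0003
```

View pics/p5.png

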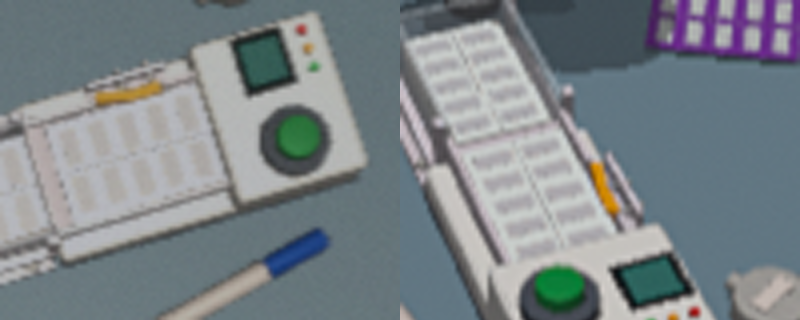

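The card lies flat between the rails with its tail at top-crop (57,180) and its front under the box face; the lower stack is in place. Now I'll measure the tail position and pocket shift numerically.

```bash
python3 - <<'E'
from h import *
a,b=pickle.load(open("p5.pkl","rb"));a0=pickle.load(open("top0.pkl","rb"));b0=pickle.load(open("side0.pkl","rb"))
e=np.array([.2663,-.9639]);n=np.array([.9639,.2663])
def prof(s,xs,ys,z,O):
    X,Y=np.meshgrid(xs,ys);P=np.array(O)+X.reshape(-1,1)*e+Y.reshape(-1,1)*n
    uv=proj(s,np.c_[P,np.full(len(P),z)]).astype(np.float32)
    g=cv2.cvtColor(s["color"],cv2.COLOR_RGB2GRAY)
    return cv2.remap(g,uv[:,0].reshape(X.shape),uv[:,1].reshape(X.shape),cv2.INTER_CUBIC).astype(float).mean(0)
w=np.arange(-.045,.045,.00025);rows=np.r_[np.arange(-.02,-.006,.001),np.arange(.006,.02,.001)]
for nm,s0,z0,s1,O in(("side stack->home",b0,.041,b,(.5437,-.0575)),("side now2nd->home",b,.034,b,(.5437,-.0575)),("top stack->home",a0,.041,a,(.5429,-.0523))):
    p=prof(s0,w-.1095,rows,z0,O);r=[]
    for d in np.arange(.095,.125,.00025):
        q=prof(s1,w-.1095+d,rows,.038,O);r.append((np.corrcoef(p,q)[0,1],d))
    print(nm,max(r))
w=np.arange(-.065,.055,.00025);p=prof(a,w,rows,.038,(.5429,-.0523));g=np.gradient(cv2.GaussianBlur(p.reshape(1,-1),(0,0),4).ravel())
for i in range(1,len(g)-1):
    if abs(g[i])>.6 and abs(g[i])>=abs(g[i-1]) and abs(g[i])>abs(g[i+1]): print(w[i].round(4),g[i].round(2),end="; ")
E
```

```text
side stack->home (np.float64(0.958886892063144), np.float64(0.10950000000000001))
side now2nd->home (np.float64(0.97407778274667), np.float64(0.10850000000000001))
top stack->home (np.float64(0.9947067744472555), np.float64(0.11000000000000001))
-0.0622 -2.3; -0.0588 2.0; -0.0462 1.39; -0.041 -0.84; -0.0315 0.69; -0.0225 -0.8; -0.013 0.75; -0.0045 -0.82; 0.0053 0.87; 0.0135 -0.74; 0.0238 0.8; 0.0318 -0.79; 0.0418 0.78; 0.0475 -3.91; 0.0518 3.72;
```

Both views put the card's displacement at 109.5–110 mm, which is the nominal run to home. The finger travelled 114 mm, so it slipped the last 4 mm against the stop: the card is home. Now move over the key.

```bash

python3 -m handwheel '[[[0.02,-0.18,0],[0,0,0]],[[0.04,-0.36,0],[0,0,0]],[[0.06,-0.54,0],[0,0,0]],[[0.07,-0.72,0],[0,0,0]],[[0.08,-0.9,0],[0,0,0]]]'
python3 -m handwheel '[[[0.01,-0.16,0],[0,0,0]],[[0.02,-0.32,0],[0,0,0]],[[0.03,-0.48,0],[0,0,0]],[[0.03,-0.64,0],[0,0,0]],[[0.03,-0.64,0],[0,0,0]]]'
python3 -m handwheel '[[[0,0,0.06],[0,0,0]],[[0,0,0.12],[0,0,0]],[[0,0,0.18],[0,0,0]],[[0,0,0.18],[0,0,0]]]'
python3 - <<'E'
from plant import *
from h import *
b=snapshot("side");pickle.dump(b,open("p6.pkl","wb"))
cv2.imwrite("pics/p6.png",cv2.resize(np.ascontiguousarray(b["color"][225:325,275:375,::-1]),None,fx=5,fy=5,interpolation=cv2.INTER_CUBIC))
E
```

```text
clock: 14.62
tool_pos: [0.5167, -0.0294, 0.1303]
orientation: [-180.0, -0.0, -164.5]
force: [0.9, 0.7, 0.1]
opening: 0.0002
clock: 15.03
tool_pos: [0.5458, -0.1571, 0.1298]
orientation: [-180.0, -0.1, -164.7]
force: [1.4, 0.6, -0.5]
opening: 0.0003
clock: 15.37
tool_pos: [0.5434, -0.1527, 0.0918]
orientation: [179.9, -0.2, -164.6]
force: [0.1, 0.4, -0.6]
opening: 0.0001
```

View pics/p6.png

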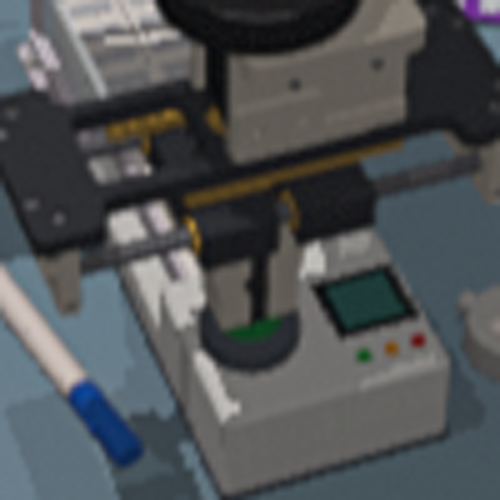

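The fingertips are over the green key at crop (250,325). Shift about 3 mm back toward its centre and press.

```bash

python3 -m handwheel '[[[-0.01,0.015,0.01],[0,0,0]],[[-0.01,0.015,0.025],[0,0,0]],[[-0.01,0.015,0.04],[0,0,0]],[[-0.01,0.015,0.04],[0,0,0]]]'
python3 -m handwheel '[[[0,0,0.01],[0,0,0]],[[0,0,0.02],[0,0,0]],[[0,0,0.02],[0,0,0]]]'
python3 -m handwheel '[[[0,0,0.005],[0,0,0]],[[0,0,0.01],[0,0,0]],[[0,0,0.01],[0,0,0]]]'
```

```text
clock: 15.75
tool_pos: [0.5471, -0.1478, 0.0863]
orientation: [-180.0, 0.0, -164.4]
force: [-0.2, 0.9, 1.2]
opening: 0.0
clock: 16.0
tool_pos: [0.5471, -0.1479, 0.0824]
orientation: [-180.0, 0.0, -164.4]
force: [0.2, 1.6, 3.1]
opening: 0.0003
clock: 16.25
tool_pos: [0.5471, -0.1479, 0.0804]
orientation: [-180.0, 0.0, -164.4]
force: [-0.2, 1.0, 5.1]
opening: 0.0003
```

```bash

python3 -m handwheel '[[[0,0,0.003],[0,0,0]],[[0,0,0.005],[0,0,0]],[[0,0,0.005],[0,0,0]]]'
python3 -m handwheel '[[[0,0,0.003],[0,0,0]],[[0,0,0.003],[0,0,0]]]'
```

```text
clock: 16.5
tool_pos: [0.5471, -0.1479, 0.0802]
orientation: [-180.0, 0.0, -164.4]
force: [-1.9, 1.9, 10.9]
opening: 0.0004
clock: 16.67
tool_pos: [0.5471, -0.1479, 0.0801]
orientation: [-180.0, 0.1, -164.4]
force: [-3.4, 3.7, 15.8]
opening: 0.0007
```

The key bottomed firmly at TCP z = 0.080, with a spring reading of about 5 N before the hard stop, but that is 4 mm higher than nominal. I'll check against the depth map.

```bash
python3 - <<'E'
from plant import *
from h import *
o=get_obs();print(o["force"],o["moment"],o["tool_pos"],o["joint_pos"])
s=pickle.load(open("top0.pkl","rb"));K=s["intrinsics"];R=cv2.Rodrigues(s["rvec"])[0]
def H(u,v):
    d=s["z_map"][v,u];x=cv2.undistortPoints(np.array([[[u,v]]],float),K,s["distortion"]).ravel()
    return R.T@(np.r_[x,1]*d-np.ravel(s["tvec"]))
for nm,px in(("key",(389,229)),("key-",(387,229)),("ring",(381,232)),("ring",(394,236)),("box",(376,240)),("mat",(340,280)),("foil",(303,248))):print(nm,H(*px).round(4))
for n in range(224,242):print((np.array([H(u,n)[2] for u in range(376,402)])*1000).round().astype(int))
E
```

```text
[-3.35925251  3.67341847 15.82845169] [1.19518102 1.48935476 0.00876175] [ 0.54713244 -0.14793051  0.08009163] [ 4.66463119e+00  1.93761725e+01 -2.46618134e+01  2.96173309e-02
 -4.59058910e+01  1.09329820e+01]
key [ 0.5437 -0.1444  0.0727]
key- [ 0.5441 -0.14    0.0713]
ring [ 0.5392 -0.1271  0.0613]
ring [ 0.529  -0.1572  0.0608]
box [ 0.5224 -0.116   0.0495]
mat [ 0.434  -0.0304  0.0018]
foil [0.5089 0.0568 0.0394]
[51 52 48 51 51 50 57 63 62 62 60 69 71 68 69 70 62 62 65 62 52 49 50 48
 50 50]
[51 52 51 50 52 50 62 59 60 61 69 69 71 73 72 72 71 72 62 63 66 52 50 50
 47 47]
[52 48 47 50 49 64 61 63 64 69 72 73 73 70 70 69 71 74 60 61 60 51 50 52
 48 50]
[52 47 48 55 54 59 61 63 66 73 72 74 76 74 72 73 68 71 77 62 60 60 53 47
 53 50]
[50 50 52 50 55 60 61 61 69 72 69 76 72 72 71 73 74 74 72 60 62 61 48 49
 53 50]
[49 48 51 47 60 60 65 64 69 72 72 71 71 73 77 71 72 73 73 61 62 61 51 50
 49 50]
[48 47 50 50 57 60 57 64 70 70 74 73 74 71 72 73 72 74 71 62 64 62 50 48
 51 52]
[46 52 51 47 55 64 66 60 68 75 71 72 73 72 76 72 72 72 71 63 64 65 47 49
 50 52]
[51 48 51 52 58 61 57 61 62 69 68 74 69 74 70 72 74 69 64 59 60 62 52 53
 48 46]
[49 48 47 50 46 64 62 62 62 61 68 69 72 71 76 73 70 59 64 60 62 48 51 51
 49 50]
[49 47 48 54 49 57 60 60 63 62 62 65 70 66 68 69 63 67 60 60 65 57 51 50
 47 53]
[  52   50   46   52   54   49 1123   59   63   62   60   59   61   59
   64   66   62   64   59   61   47   49   53   56   49   52]
[51 51 48 50 53 48 48 59 63 64 65 63 63 65 60 60 64 64 61 49 48 46 47 49
 52 50]
[51 50 50 50 50 50 51 51 58 64 57 62 60 62 62 62 62 60 50 49 47 46 51 49
 49 45]
[50 50 51 51 50 52 49 51 52 51 56 57 64 61 60 62 51 49 48 51 49 47 46 50
 45 48]
[50 52 54 48 47 49 49 50 50 44 50 51 46 52 53 49 48 52 53 49 50 48 46 42
 34 28]
[50 52 53 50 53 45 51 47 54 50 52 51 53 49 47 47 51 50 51 43 39 29 25 21
 12  3]
[52 48 51 51 50 48 49 52 48 51 56 49 50 47 44 45 40 36 27 22 16 11  6  6
 -2  0]
```

The depth map shows the key's top at 72 mm and its collar at 61–62 mm. The tip went from 72 to 66 mm, which is the full 6 mm to the hard stop at about 5 N and above the collar. Release and retreat up.

```bash

python3 -m handwheel '[[[0,0,-0.01],[0,0,0]],[[0,0,-0.03],[0,0,0]],[[0,0,-0.08],[0,0,0]],[[0,0,-0.2],[0,0,0]],[[0,0,-0.35],[0,0,0]]]'
python3 -m handwheel '[[[0.1,-0.15,-0.1],[0,0,0]],[[0.1,-0.3,-0.15],[0,0,0]],[[0.1,-0.5,-0.2],[0,0,0]],[[0.1,-0.7,-0.2],[0,0,0]],[[0.1,-0.9,-0.2],[0,0,0]]]'
python3 -m handwheel '[[[0,0,0],[0,0,0]],[[0,0,0],[0,0,0]],[[0,0,0],[0,0,0]]]'
python3 - <<'E'
from plant import *
from h import *
a=snapshot("top");b=snapshot("side");pickle.dump((a,b),open("p7.pkl","wb"))
A=cv2.resize(np.ascontiguousarray(a["color"][175:320,270:420,::-1]),None,fx=2.66,fy=2.66,interpolation=cv2.INTER_CUBIC)[:380,:400];B=cv2.resize(np.ascontiguousarray(b["color"][200:343,260:410,::-1]),None,fx=2.66,fy=2.66,interpolation=cv2.INTER_CUBIC)[:380,:400]
cv2.imwrite("pics/p7.png",np.hstack([A,B]));print(A.shape,B.shape)
a0=pickle.load(open("top0.pkl","rb"))
for n,s0,s in(("t",a0,a),("s",pickle.load(open("side0.pkl","rb")),b)):
    x=(260,170,440,330);print(n,comps(s0,(45,120,50),(80,255,255),x,20),comps(s,(45,120,50),(80,255,255),x,20))
E
```

```text
clock: 17.08
tool_pos: [0.5448, -0.148, 0.1476]
orientation: [179.9, -0.3, -164.4]
force: [-0.9, 0.0, -0.6]
opening: 0.0002
clock: 17.5
tool_pos: [0.5762, -0.3284, 0.1902]
orientation: [-180.0, 0.1, -164.4]
force: [0.7, 0.4, 0.5]
opening: 0.0003
clock: 17.75
tool_pos: [0.5751, -0.3269, 0.1881]
orientation: [179.9, -0.1, -164.5]
force: [-0.4, 0.3, 0.0]
opening: 0.0002
(380, 399, 3) (380, 399, 3)
t [([388.9, 228.8], [384, 224, 11, 11, 91])] []
s [([324.5, 286.8], [319, 282, 12, 11, 110])] [([325.4, 290.0], [320, 287, 11, 6, 41])]
```

View pics/p7.png

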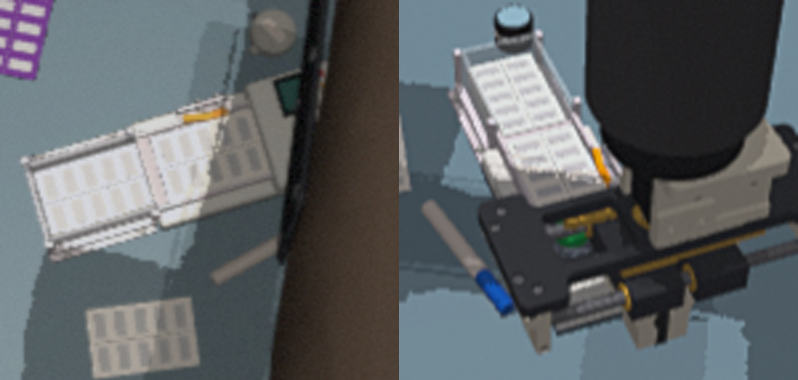

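The card rests home in the deck with its tail and the lip visible at top-crop (150,165). The stack is undisturbed, and the sample card, loupe and marker are in place. The key is hidden by the arm, so I'll move clear over the far side and check it.

```bash

python3 -m handwheel '[[[0,0.15,-0.05],[0,0,0]],[[0,0.35,-0.1],[0,0,0]],[[0,0.55,-0.15],[0,0,0]],[[0,0.75,-0.2],[0,0,0]],[[0,0.95,-0.2],[0,0,0]]]'
python3 -m handwheel '[[[0,0.2,0],[0,0,0]],[[0,0.4,0],[0,0,0]],[[0,0.6,0],[0,0,0]],[[0,0.8,0],[0,0,0]],[[0,1,0],[0,0,0]]]'
python3 -m handwheel '[[[0,0.2,0],[0,0,0]],[[0,0.4,0],[0,0,0]],[[0,0.6,0],[0,0,0]],[[0,0.8,0],[0,0,0]],[[0,0.9,0],[0,0,0]]]'
python3 -m handwheel '[[[0,0,0],[0,0,0]],[[0,0,0],[0,0,0]],[[0,0,0],[0,0,0]]]'
python3 - <<'E'
from plant import *
from h import *
a=snapshot("top");b=snapshot("side");pickle.dump((a,b),open("p8.pkl","wb"))
cv2.imwrite("pics/p8.png",a["color"][:,:,::-1])
for n,s0,s in(("t",pickle.load(open("top0.pkl","rb")),a),("s",pickle.load(open("side0.pkl","rb")),b)):
    x=(260,170,440,330);print(n,comps(s0,(45,120,50),(80,255,255),x,20),comps(s,(45,120,50),(80,255,255),x,20))
    c=[(389,229)] if n=="t" else [(324,287)]
    for u,v in c: print(np.median(s0["z_map"][v-2:v+3,u-2:u+3]),np.median(s["z_map"][v-2:v+3,u-2:u+3]))
s0=pickle.load(open("top0.pkl","rb"));d=np.abs(a["color"].astype(int)-s0["color"]).sum(2)
E
```

```text
clock: 18.27
tool_pos: [0.5247, -0.1415, 0.2311]
orientation: [-179.9, 0.2, -164.3]
force: [1.6, 1.5, 0.1]
opening: 0.0007
clock: 18.68
tool_pos: [0.4695, 0.0512, 0.2294]
orientation: [180.0, 0.1, -164.3]
force: [1.0, 0.4, 0.2]
opening: -0.0
clock: 19.1
tool_pos: [0.4208, 0.226, 0.2294]
orientation: [179.9, 0.1, -164.2]
force: [0.3, -0.1, -0.2]
opening: 0.0003
clock: 19.35
tool_pos: [0.422, 0.2224, 0.2289]
orientation: [180.0, 0.0, -164.3]
force: [0.5, -1.5, 0.5]
opening: 0.0004
t [([388.9, 228.8], [384, 224, 11, 11, 91])] [([389.0, 228.8], [384, 224, 11, 11, 92])]
1.0695395 1.0698076
s [([324.5, 286.8], [319, 282, 12, 11, 110])] [([324.5, 286.8], [319, 282, 12, 11, 110])]
0.9704957 0.97031546
```

View pics/p8.png

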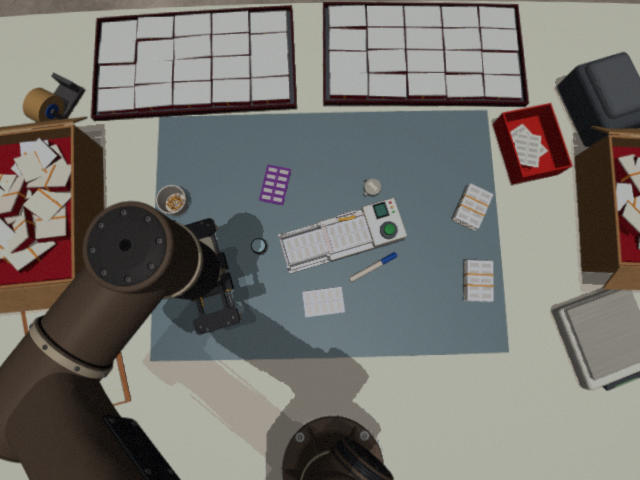

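The key is back up (same pixels and depth as at the start), the card is home, everything else is in place, and the arm is clear. Handing in.

```bash
python3 -c "
from plant import *
print(close_job())"
```

```text
the job is handed in; nothing more can be done
None
```

The top card was slid home against the end stop, the green check key was pressed right down and let go, and the job was handed in at about 19.4 s.

- **Slide:** I pressed the foil with shut fingertips at mostly 8–13 N. It rose once to 16 N beside the shoe, and I eased it back to about 10 N. These are readings at the end of each move, so a brief peak between them would not show; all stayed below the 25 N limit.
- **Card home:** The cameras put the card's travel at 109.5–110 mm, against about 109.5 mm nominal. The fingertip went on to 114 mm, slipping on the foil once the card met the stop. One measure disagreed: taking the second card in the stack as the reference gave 108.5 mm, which fits inside that card's 1.5 mm play. The slipping force was only about 4 N, lower than the stated finger friction would suggest.
- **Check key:** It went down 6 mm at about 5 N to a hard stop; I kept pressing to about 16 N. It stood about 4 mm higher than the stated position, but the depth map confirmed that height. It is back up, with the same pixels and depth as at the start.
- **Everything else:** In the last picture the lower cards are still in the magazine and nothing else appears to have moved. I judged that by eye. The robot is clear and touching nothing.

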